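# Raise the shelf prop one rung and bolt it

### The arm

A 7-joint arm with a two-finger parallel gripper is mounted at the origin on the work surface. World frame = base frame: x ahead of the robot, y to its left, z up, the work surface at z = 0. Lengths are in m, angles in rad, forces in N, time in s.
With the tool pointing down it reaches from about 0.35 to 0.9 m from the base axis. Payload 19.9 kg.
Tool frame: the origin (TCP) lies on the centre line of the jaws, within the pads' length; the fingertips stand 14 mm ahead of it and the grasp point (between the pads) lies 5 mm behind it (finger_overhang is the distance from the TCP to the fingertips, in m); z points along the fingers, y is the line along which they close (so a half turn about z gives the same grasp; the last joint's range is limited). The gripper opens to 85 mm and grips with 20 to 120 N. Pads are 22 mm wide; open, the fingers measure 114 mm over their backs; the gripper's body (76 mm by 85 mm) begins 54 mm behind the grasp point. The pads swing forward as they close: fully open they stand 13 mm farther back than shut.
Start: joints at [1.06, 0.417, -0.01, 1.614, 0.005, 1.111, -0.053], TCP at [0.282, -0.558, 0.245] pointing down, gripper open.
Joint ranges: [-2.81, 2.81], [-0.39, 2.02], [-1.27, 1.25], [0.06, 2.57], [-1.19, 4.33], [0.19, 2], [-2.82, 2.82]. Speed limits (rad/s): [1.89, 1.89, 2.39, 2.39, 3.01, 3.01, 3.01].

### API

Orientations are given as a unit quaternion [x, y, z, w].
In Python, from workcell import get_state, snapshot, hand_in, finger_overhang gives the robot as it stands.
- The arm moves only by the shell command python3 -m pendant FILE, which reads ROWS from the file FILE. ROWS is a JSON list of rows, 1 to 10 of them, each of 7 numbers: the finger opening in m, then dx, dy, dz in shares of the most that a row can go, 1 being 62.5 mm, then a rotation vector rx, ry, rz in shares of 4 rad (1.0 is 4 rad); each row shifts and turns the commanded pose from where the row before left it, along the tool's axes as they then stand; what a row does not reach is not made up. A row lasts 1/8 s, in which the tool goes at most 0.0625 m and 0.188 rad, less where a joint would pass 70% of its speed; a pose out of reach is approached as far as the arm can. The fingers move at their own pace and stop on an object; the grip force is fixed at half the most. Time passes only in rows, so rows that do not move let the fingers close. It prints the time, the measured TCP pose, the force, the opening and the grip force at its end. Shift and turn numbers lie between -1 and 1, and a call with a number outside is refused. Input that does not fit is refused with a message, and nothing moves.
- get_state(): the state, without advancing time (a new reading comes with each control period).
- snapshot(name): name is "side" or "top"; returns a dict with "frame" (480x640x3 uint8, red, green, blue), "intrinsics" (3x3 intrinsics, pixels), "rvec" (rotation vector, rad) and "tvec" (3), from world to camera coordinates, as OpenCV has them. Camera axes: x right, y down, z forward; pixel columns grow to the right and rows downward; lengths in m; the calibration is good to about 2 mm. A picture is of the moment at which its call begins. There is no depth.
- hand_in(): hands the job in; it is judged then, once.
The state is a dict: "t": time; "joint_positions": joint angles; "dq": joint speeds; "joint_torque": joint torques, N m; "ee_pos": TCP position; "orientation": TCP orientation; "contact_force": force on the tool from outside, world axes, zero at the start; "moment": the same for the moment, N m; "finger_gap": finger opening in m; "grip_force": force on a finger pad.
Only numpy, scipy, OpenCV 4.12 (cv2) and the standard library are available. Lean on these libraries where they do the work, as an engineer would, in place of code of your own. Each camera call takes 0.05 s, during which the arm holds its last target. There are 200 camera calls.

### The job

Draw the little ladder section of the shelf prop straight up by its blue bar until the blue rung has gone past the yellow gravity pawl and the pawl has dropped back beneath it, then let it down gently until the blue rung bears on the pawl and let go: do not force it in its channels, ram it onto the pawl or let it drop. Then push the red bolt all the way home by its knob, without forcing it. Leave everything else on the table where it is.

Things in the scene. Friction and masses are not known exactly. Their poses are not given: they have to be found in the camera images.
- stand: Fixed prop stand. Origin on the table, midway between two upright aluminium U channels at x = -+40 mm, 10 to 120 mm high; z up. They hold the section's rails with about 1.5 mm of play each way, so it only slides up and down, with a newton or two of friction. Grey bolt track, 114 mm high, at y = 69 to 79 mm.
- stand_foot (a point): Middle of the top of the stand's dark foot plate, 10 mm above its origin, where the section stands at the start. The plate is 170 (x) x 150 (y) mm, its middle 25 mm to +y.
- pawl (a joint): Angle of the yellow pawl: 0 level on its rigid stop, grows as a rung lifts it; falls back by its weight (110 g). 22 mm wide (x), 8 mm thick, hinged at the stand's y = +32, reaching to y = -6 mm, at x = 0. Its housing was clamped by hand: its top is 84 to 108 mm above the table, not measured, to be felt. A rung has passed it about 20 mm above where it will bear on it.
- section: Loose steel ladder section, 0.44 to 0.7 kg. Origin: middle of its underside; axes as the stand's, x along the rungs. Rails 12 x 12 mm, 176 mm tall, at x = -+40 mm. It ends 19 to 43 mm higher than it starts. Raising it 66 to 74 mm always takes the blue rung, and it alone, past the pawl; beyond 79 mm the next rung may pass too, and then it cannot come back down.
- grip_bar (a point): Centre of the section's blue grip bar, 188 mm above the section's origin: 180 mm long (x), 22 mm wide (y), 24 mm tall. Grip its middle across y from above. White shelf pads 34 x 60 x 6 mm lie on its ends beyond x = -+53 mm, tops 18 mm above this point.
- blue_rung (a point): Middle of the blue rung, 60 mm above the section's origin; under the pawl at the start. Rungs are 10 mm thick, along x; the plain ones are 15, 105 and 150 mm above the origin (the one at 105 is already over the pawl).
- bolt (a joint): Travel of the red bolt in m: 0 to 0.005 at the start (open), 0.045 home over the pawl, at a rigid stop. It slides along the stand's +x with about 1.5 N of friction and stays where it is left.
- bolt_knob (a point): Centre of the top of the bolt's upright round red knob, 18 mm thick, 164 mm above the table, free for 37 mm below this point. At the stand's y = +95, x = -50 (open) to -5 mm (home). Push it to +x from its -x side with closed fingers from above, the gripper's long side along x so that it passes the section.
- cheese_a: Bystander, leave alone: grey mould-ripened cheese, truncated cone 68 mm across at the foot, 66 mm tall; origin under its centre.
- cheese_b: Bystander, leave alone: another such grey cheese; origin under its centre.
- cheese_c: Bystander, leave alone: paler cheese of the same shape; origin under its centre.
- mould: Bystander, leave alone: empty white plastic cheese mould, a cup 84 mm across, 85 mm tall; origin under its centre.
- brush: Bystander, leave alone: blue-handled brush lying flat, 200 mm long; origin under its centre.
- spray: Bystander, leave alone: bottle with a blue cap, 66 mm across, 170 mm tall; origin under its centre.
- jar: Bystander, leave alone: amber jar, 72 mm across, 85 mm tall; origin under its centre.

How it is judged:
By the outcome, as a careful person would: the job done as asked, in the order asked, and still so for the second after the job is handed in, with the robot touching nothing.
It also fails if it takes over 64 s, if anything falls off the work surface, if the arm or the gripper's body presses on something with over 40 N, if the wrist force passes 120 N, or if a joint passes its speed limit or range.

## Working session

There is one attempt and no reset: what is moved stays moved. The work goes in short steps, Python scripts to look and compute and a shell command to move; the robot and the scene stay as the last step left them, time stands still between calls to the robot, and variables do not carry over. Pictures are saved under pics/ and viewed, at most 10 in all, crops included, and the job is handed in when it is done.

```bash
mkdir -p pics; ls; python3 - <<'E'
from workcell import *
import cv2
s=get_state();print({k:s[k] for k in('t','ee_pos','orientation','contact_force','finger_gap')})
for n in('side','top'):
    d=snapshot(n);cv2.imwrite(f'pics/{n}0.png',d['frame'][:,:,::-1]);print(n,d['intrinsics'],d['rvec'],d['tvec'])
E
```

```text
pics
{'t': 0.0, 'ee_pos': array([ 0.28218856, -0.55727974,  0.244657  ]), 'orientation': array([ 9.72662797e-01,  2.32221213e-01, -1.92346309e-04, -5.95771266e-04]), 'contact_force': array([-0.35339574,  0.35667205,  0.74336236]), 'finger_gap': 0.08536334967648937}
side [[589.92195842   0.         313.97992496]
 [  0.         589.92195842 234.11222452]
 [  0.           0.           1.        ]] [ 0.73047651 -2.68403293  0.99307041] [0.46806459 0.29584079 1.6497321 ]
top [[512.13924328   0.         320.03411804]
 [  0.         512.13924328 237.47936817]
 [  0.           0.           1.        ]] [ 2.17601781 -2.18538009  0.04745903] [0.01661337 0.52398672 1.30288744]
```

View pics/side0.png

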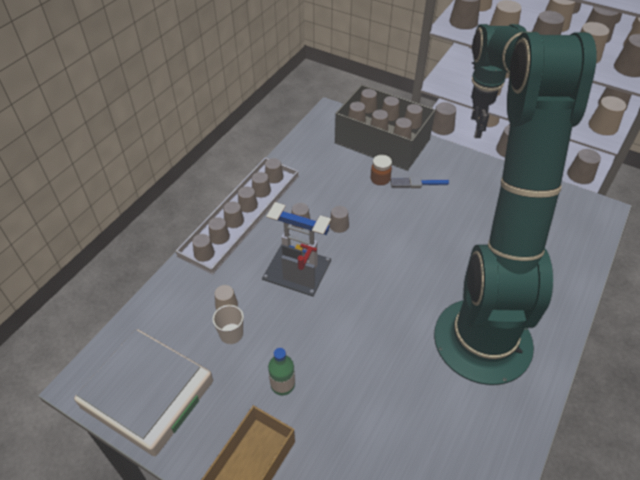

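View pics/top0.png

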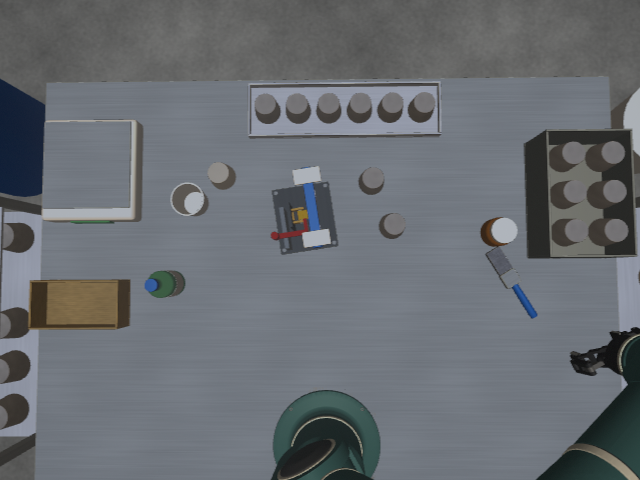

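The top view shows the bar running from about (308,183) to (316,230), pads at (306,175) and (316,238), and the red knob at (276,236). In the side view the bar is near (298,218) and the red bolt near (306,256). Next I triangulate the pads and knob.

```bash
cat > h.py <<'E'
import numpy as np,cv2
from workcell import *
def cam(d):
    R=cv2.Rodrigues(np.array(d['rvec'],float))[0];t=np.array(d['tvec'],float).reshape(3)
    return np.array(d['intrinsics']),R,t
def P(d):
    K,R,t=cam(d);return K@np.c_[R,t]
def tri(ds,pa,pb):
    X=cv2.triangulatePoints(P(ds[0]),P(ds[1]),np.array(pa,float).reshape(2,1),np.array(pb,float).reshape(2,1)).ravel();return X[:3]/X[3]
def plane(d,uv,z):
    K,R,t=cam(d);r=R.T@np.linalg.inv(K)@[uv[0],uv[1],1];c=-R.T@t;return c+r*(z-c[2])/r[2]
def proj(d,X):
    p=P(d)@np.r_[X,1];return p[:2]/p[2]
def blobs(d,roi,col,amin=8):
    x0,y0,x1,y1=roi;h=cv2.cvtColor(d['frame'],cv2.COLOR_RGB2HSV).astype(int);H,S,V=h[...,0],h[...,1],h[...,2]
    m={'blue':(H>100)&(H<128)&(S>130),'white':(V>165)&(S<60),'red':((H<7)|(H>172))&(S>140)&(V>60),'yellow':(H>15)&(H<32)&(S>120),'dark':(V<75)&(S<110)}[col]
    k=np.zeros(m.shape,np.uint8);k[y0:y1,x0:x1]=m[y0:y1,x0:x1]
    n,l,st,c=cv2.connectedComponentsWithStats(k)
    out=[]
    for i in range(1,n):
        if st[i,4]>=amin:
            pts=np.argwhere(l==i)[:,::-1].astype(np.float32)
            out.append((c[i].round(1),int(st[i,4]),cv2.boxPoints(cv2.minAreaRect(pts)).round(1).tolist()))
    return out
ROI={'side':(255,190,345,300),'top':(262,155,350,260)}
E
python3 - <<'E'
from h import *
for n in('side','top'):
    d=snapshot(n)
    for c in('blue','white','red','yellow','dark'):
        for b in blobs(d,ROI[n],c):print(n,c,*b)
    x0,y0,x1,y1=ROI[n];f=d['frame'][y0:y1,x0:x1,::-1]
    cv2.imwrite(f'pics/{n}c.png',cv2.resize(f,None,fx=5,fy=5,interpolation=cv2.INTER_CUBIC))
a=cv2.imread('pics/sidec.png');b=cv2.imread('pics/topc.png')
o=np.zeros((550,900,3),np.uint8);o[:550,:450]=a;o[:525,450:890]=b
cv2.imwrite('pics/c1.png',cv2.resize(o,(800,489)))
E
```

```text
side blue [297.3 218.7] 200 [[280.3999938964844, 216.8000030517578], [282.20001220703125, 211.10000610351562], [314.3999938964844, 220.6999969482422], [312.70001220703125, 226.5]]
side white [264.9 201.9] 223 [[246.1999969482422, 210.3000030517578], [270.5, 182.60000610351562], [279.5, 190.39999389648438], [255.1999969482422, 218.1999969482422]]
side white [275.5 210.3] 173 [[266.1000061035156, 215.39999389648438], [275.79998779296875, 199.89999389648438], [284.6000061035156, 205.39999389648438], [274.8999938964844, 220.89999389648438]]
side white [320.9 223.9] 186 [[311.79998779296875, 229.39999389648438], [319.79998779296875, 213.39999389648438], [329.79998779296875, 218.39999389648438], [321.79998779296875, 234.39999389648438]]
side red [305.6 253.4] 88 [[297.3999938964844, 259.6000061035156], [301.20001220703125, 244.3000030517578], [315.29998779296875, 247.8000030517578], [311.5, 263.1000061035156]]
side yellow [298.7 247.1] 24 [[295.0, 247.0], [298.0, 244.0], [302.0, 248.0], [299.0, 251.0]]
side dark [290.4 252. ] 143 [[279.79998779296875, 253.10000610351562], [282.100006103515
[... 2453 characters left out ...]
22], [322.20001220703125, 219.3000030517578]]
top dark [295.4 215.4] 26 [[294.0, 211.0], [297.0, 211.0], [297.0, 220.0], [294.0, 220.0]]
top dark [318.5 212.8] 8 [[318.0, 211.0], [319.0, 211.0], [319.0, 215.0], [318.0, 215.0]]
top dark [319.4 219.9] 8 [[319.0, 217.0], [320.0, 217.0], [320.0, 223.0], [319.0, 223.0]]
top dark [278.6 226.2] 21 [[276.79998779296875, 220.1999969482422], [279.1000061035156, 220.0], [280.29998779296875, 232.8000030517578], [278.0, 233.0]]
top dark [289.9 243.8] 53 [[287.0, 237.0], [292.0, 237.0], [292.0, 250.0], [287.0, 250.0]]
top dark [281.2 240.4] 8 [[279.6000061035156, 242.39999389648438], [281.6000061035156, 237.39999389648438], [283.0, 238.0], [281.0, 243.0]]
```

View pics/c1.png

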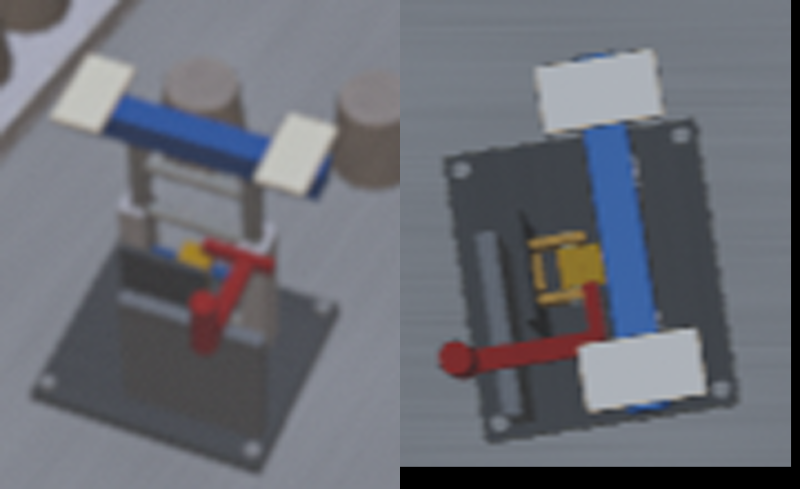

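The crop shows the knob's top at side (300.7,257.5) and top (275,236). The blue rung sits under the yellow pawl, and the foot plate corners are clear in the top view.

```bash
python3 - <<'E'
from h import *
ds=[snapshot('side'),snapshot('top')]
A=tri(ds,(275.5,210.3),(306.3,175.0));B=tri(ds,(320.9,223.9),(316.0,237.7))
k=tri(ds,(300.7,257.5),(275,236))
print('pads',A,B,np.linalg.norm(A-B),'mid',(A+B)/2,'yaw',np.arctan2(*(A-B)[[1,0]]));print('knob',k, [proj(d,k) for d in ds])
C=[plane(ds[1],(262+(u-400)/4.444,155+v/4.444),.01) for u,v in((444,160),(697,121),(738,405),(488,443))]
C=np.array(C);m=C.mean(0);print('foot',C,m)
e=(C[0]+C[1]-C[2]-C[3])/2;y=np.arctan2(e[1],e[0]);print('yaw',y,np.linalg.norm(e));o=m-.025*np.array([-np.sin(y),np.cos(y),0]);print('stand',o)
for z in(.21,.216):
  a,b=[plane(ds[1],p,z) for p in((306.3,175.),(316.,237.7))];print(z,(a+b)/2,np.arctan2(*(a-b)[[1,0]]),np.linalg.norm(a-b))
c,s=np.cos(y),np.sin(y);R=np.array([[c,-s],[s,c]])
print('knob in stand',R.T@(k-o)[:2], R.T@(plane(ds[1],(275,236),.164)-o)[:2])
from scipy.spatial.transform import Rotation as Ro
print(Ro.from_quat(get_state()['orientation']).as_matrix().round(3))
E
```

```text
pads [0.64770971 0.03956369 0.2176951 ] [0.50989465 0.01886605 0.21727333] 0.13936125868539953 mid [0.57880218 0.02921487 0.21748421] yaw 0.14907006039397558
knob [0.51819019 0.11445891 0.16527268] [array([300.55739492, 257.48083243]), array([275.09961917, 236.20812284])]
foot [[ 0.64651862  0.13959301  0.01      ]
 [ 0.66857695 -0.00897617  0.01      ]
 [ 0.50181854 -0.0320197   0.01      ]
 [ 0.48034166  0.11357271  0.01      ]] [0.57431394 0.05304246 0.01      ]
yaw 0.14631432290115956 0.16826557897861183
stand [0.57795876 0.02830958 0.01      ]
0.21 [0.5811778 0.0301535 0.21     ] 0.14999338780372343 0.1408560603601907
0.216 [0.58043392 0.02993817 0.216     ] 0.14999338780372343 0.1401035013732911
knob in stand [-0.04657     0.09394266] [-0.04596056  0.09422215]
[[ 0.892  0.452 -0.   ]
 [ 0.452 -0.892  0.   ]
 [-0.    -0.    -1.   ]]
```

Careful with the scale: shifts go in shares of 62.5 mm and turns go in shares of 4 rad. That gives: -0.042 m is -0.672, -0.03 m is -0.48, 0.16 rad / 4 = 0.04.

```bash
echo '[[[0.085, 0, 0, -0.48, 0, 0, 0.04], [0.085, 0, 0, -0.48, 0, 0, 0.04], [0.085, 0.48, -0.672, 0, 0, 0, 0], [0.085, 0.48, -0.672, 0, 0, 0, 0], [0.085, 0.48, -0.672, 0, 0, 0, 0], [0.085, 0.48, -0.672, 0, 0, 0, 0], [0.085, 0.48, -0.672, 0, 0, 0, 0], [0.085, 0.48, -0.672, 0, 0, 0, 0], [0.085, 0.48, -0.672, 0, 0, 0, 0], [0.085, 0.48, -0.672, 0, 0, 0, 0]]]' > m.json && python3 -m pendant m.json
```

```text
refused: ROWS must be a list of rows, each a list of 7 numbers. Nothing was moved.
```

The error is about the shape of the input: a list of rows, each a list of 7 numbers. Fixing that and sending the same move.

```bash
echo '[[0.085, 0, 0, -0.48, 0, 0, 0.04], [0.085, 0, 0, -0.48, 0, 0, 0.04], [0.085, 0.48, -0.672, 0, 0, 0, 0], [0.085, 0.48, -0.672, 0, 0, 0, 0], [0.085, 0.48, -0.672, 0, 0, 0, 0], [0.085, 0.48, -0.672, 0, 0, 0, 0], [0.085, 0.48, -0.672, 0, 0, 0, 0], [0.085, 0.48, -0.672, 0, 0, 0, 0], [0.085, 0.48, -0.672, 0, 0, 0, 0], [0.085, 0.48, -0.672, 0, 0, 0, 0]]' > m.json && python3 -m pendant m.json
cat > tgt.py <<'E'
import sys
from h import *
from scipy.spatial.transform import Rotation as Ro
s=get_state();M=Ro.from_quat(s['orientation'])
T=np.array([float(a) for a in sys.argv[1:4]]);yaw=float(sys.argv[4])
R=Ro.from_matrix([[np.cos(yaw),np.sin(yaw),0],[np.sin(yaw),-np.cos(yaw),0],[0,0,-1]])
print('t',s['t'],'p',s['ee_pos'],'d(target axes)',R.inv().apply(T-s['ee_pos']).round(4),'rot',(M.inv()*R).as_rotvec().round(4),'F',np.round(s['contact_force'],2),'gap',s['finger_gap'])
E
python3 tgt.py 0.579 0.029 0.275 0.149
```

```text
t: 1.55
ee_pos: [0.4704, -0.1881, 0.3055]
orientation: [0.997, 0.074, 0.0, 0.0]
contact_force: [0.7, -1.1, -0.5]
finger_gap: 0.0849
grip_force: 0.0
t 1.55 p [ 0.47043727 -0.18812527  0.30545363] d(target axes) [ 0.1396 -0.1986  0.0305] rot [ 0.0002 -0.0003 -0.0003] F [ 0.66 -1.07 -0.51] gap 0.0848948273486771
```

In the tool's units: -0.05 m is -0.8, -0.036 m is -0.576.

```bash
echo '[[0.085, 0.56, -0.8, 0, 0, 0, 0], [0.085, 0.56, -0.8, 0, 0, 0, 0], [0.085, 0.56, -0.8, 0, 0, 0, 0], [0.085, 0.4, -0.576, 0, 0, 0, 0], [0.085, 0, 0, 0.24, 0, 0, 0], [0.085, 0, 0, 0, 0, 0, 0]]' > m.json && python3 -m pendant m.json
python3 tgt.py 0.579 0.029 0.193 0.149
python3 - <<'E'
from h import *
o=np.zeros((525,890,3),np.uint8)
for n,x in(('side',0),('top',450)):
    d=snapshot(n);x0,y0,x1,y1=ROI[n]
    f=cv2.resize(d['frame'][y0-20:y1-20 if n=='side' else y1-20,x0:x1,::-1],None,fx=4.5,fy=4.5,interpolation=cv2.INTER_CUBIC)
    o[:f.shape[0],x:x+f.shape[1]]=f[:, :890-x]
cv2.imwrite('pics/c2.png',o[:,:850][:,:800] if 0 else cv2.resize(o,(800,472)))
E
```

```text
t: 2.3
ee_pos: [0.5702, 0.0129, 0.2891]
orientation: [0.997, 0.074, -0.001, 0.0]
contact_force: [-0.7, -0.1, 0.1]
finger_gap: 0.085
grip_force: 0.0
t 2.3 p [0.57022556 0.0128857  0.28905414] d(target axes) [ 0.0111 -0.0146  0.0961] rot [-0.0001  0.0024 -0.0005] F [-0.74 -0.06  0.09] gap 0.08495934180065763
```

View pics/c2.png

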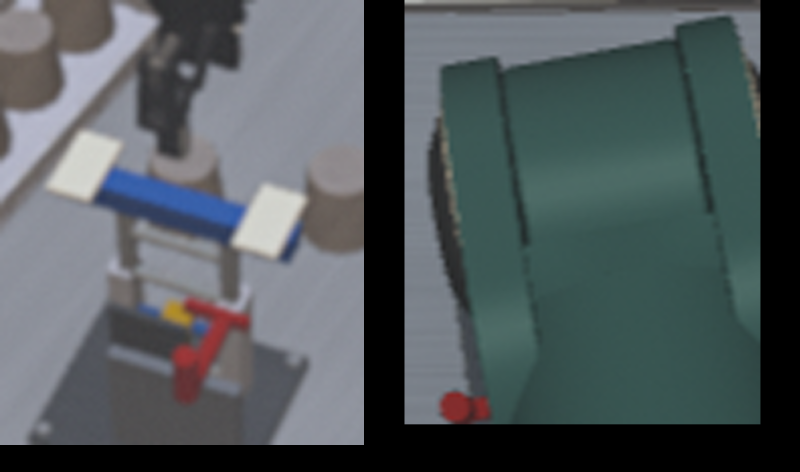

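The gripper hangs above the bar in the side view (fingers near (165,110) in the crop), and the arm hides the section from the top camera. I align and go down.

```bash
echo '[[0.06, 0.176, -0.232, 0, 0, 0, 0], [0.06, 0, 0, 0, 0, 0, 0], [0.06, 0, 0, 0.4, 0, 0, 0], [0.06, 0, 0, 0.4, 0, 0, 0], [0.06, 0, 0, 0.32, 0, 0, 0], [0.06, 0, 0, 0, 0, 0, 0]]' > m.json && python3 -m pendant m.json
python3 tgt.py 0.579 0.029 0.193 0.149
```

```text
t: 3.15
ee_pos: [0.5791, 0.0292, 0.2194]
orientation: [0.997, 0.074, -0.001, -0.0]
contact_force: [-0.4, 0.4, -0.1]
finger_gap: 0.0604
grip_force: 0.0
t 3.15 p [0.57906545 0.02924193 0.2193898 ] d(target axes) [-0.0001  0.0002  0.0264] rot [-0.0003  0.0021 -0.0003] F [-0.38  0.43 -0.09] gap 0.06037746383838098
```

In the tool's units: 0.014 m is 0.224, 0.012 m is 0.192.

```bash
echo '[[0.06, 0, 0, 0.224, 0, 0, 0], [0.06, 0, 0, 0.192, 0, 0, 0], [0.06, 0, 0, 0, 0, 0, 0], [0.035, 0, 0, 0, 0, 0, 0], [0.028, 0, 0, 0, 0, 0, 0], [0.025, 0, 0, 0, 0, 0, 0], [0.022, 0, 0, 0, 0, 0, 0], [0.022, 0, 0, 0, 0, 0, 0]]' > m.json && python3 -m pendant m.json
python3 tgt.py 0.579 0.029 0.193 0.149
```

```text
t: 4.15
ee_pos: [0.5798, 0.0295, 0.1945]
orientation: [0.997, 0.074, 0.0, -0.0]
contact_force: [-0.4, -0.5, 2.2]
finger_gap: 0.0218
grip_force: 1.7
t 4.15 p [0.5797532  0.0294781  0.19447022] d(target axes) [-0.0008  0.0004  0.0015] rot [ 0.     -0.0003 -0.0003] F [-0.35 -0.52  2.23] gap 0.021834730634268513
```

```bash
echo '[[0.015, 0, 0, 0, 0, 0, 0], [0.005, 0, 0, 0, 0, 0, 0], [0, 0, 0, 0, 0, 0, 0]]' > m.json && python3 -m pendant m.json
python3 tgt.py 0.579 0.029 0.193 0.149
```

```text
t: 4.53
ee_pos: [0.5798, 0.0294, 0.1946]
orientation: [0.997, 0.074, 0.0, 0.0]
contact_force: [-1.6, -0.9, 6.3]
finger_gap: 0.0214
grip_force: 59.0
t 4.525 p [0.57981787 0.02939545 0.19463457] d(target axes) [-0.0009  0.0003  0.0016] rot [ 0.0002 -0.0004 -0.0003] F [-1.58 -0.86  6.27] gap 0.02142128258680381
```

In the tool's units: -0.003 m is -0.048.

```bash
echo '[[0, 0, 0, -0.048, 0, 0, 0], [0, 0, 0, -0.048, 0, 0, 0], [0, 0, 0, -0.048, 0, 0, 0], [0, 0, 0, -0.048, 0, 0, 0], [0, 0, 0, 0, 0, 0, 0]]' > m.json && python3 -m pendant m.json
python3 tgt.py 0.579 0.029 0.193 0.149
```

```text
t: 5.15
ee_pos: [0.5797, 0.0295, 0.2065]
orientation: [0.997, 0.074, 0.0, -0.0]
contact_force: [0.7, -0.4, -6.9]
finger_gap: 0.0212
grip_force: 58.8
t 5.15 p [0.57968089 0.0295183  0.20648863] d(target axes) [-0.0008  0.0004  0.0135] rot [-0.     -0.0002 -0.0002] F [ 0.74 -0.42 -6.88] gap 0.02119167938382144
```

In the tool's units: -0.004 m is -0.064.

```bash
echo '[[0, 0, 0, -0.064, 0, 0, 0], [0, 0, 0, -0.064, 0, 0, 0], [0, 0, 0, -0.064, 0, 0, 0], [0, 0, 0, -0.064, 0, 0, 0], [0, 0, 0, -0.064, 0, 0, 0]]' > m.json && python3 -m pendant m.json
echo '[[0, 0, 0, -0.064, 0, 0, 0], [0, 0, 0, -0.064, 0, 0, 0], [0, 0, 0, -0.064, 0, 0, 0], [0, 0, 0, -0.064, 0, 0, 0], [0, 0, 0, -0.064, 0, 0, 0]]' > m.json && python3 -m pendant m.json
python3 tgt.py 0.579 0.029 0.2646 0.149
```

```text
t: 5.78
ee_pos: [0.5796, 0.0295, 0.2266]
orientation: [0.997, 0.074, -0.0, -0.0]
contact_force: [0.8, -0.3, -5.5]
finger_gap: 0.0212
grip_force: 58.9
t: 6.4
ee_pos: [0.5796, 0.0294, 0.2465]
orientation: [0.997, 0.074, -0.0, -0.0]
contact_force: [1.2, -1.2, -7.1]
finger_gap: 0.0212
grip_force: 58.9
t 6.4 p [0.57961851 0.02943574 0.24650717] d(target axes) [-0.0007  0.0003 -0.0181] rot [-0.      0.0001 -0.0003] F [ 1.19 -1.25 -7.09] gap 0.02118970765498636
```

In the tool's units: -0.004 m is -0.064, -0.002 m is -0.032.

```bash
echo '[[0, 0, 0, -0.064, 0, 0, 0], [0, 0, 0, -0.064, 0, 0, 0], [0, 0, 0, -0.064, 0, 0, 0], [0, 0, 0, -0.064, 0, 0, 0], [0, 0, 0, -0.032, 0, 0, 0], [0, 0, 0, 0, 0, 0, 0], [0, 0, 0, 0, 0, 0, 0]]' > m.json && python3 -m pendant m.json
python3 tgt.py 0.579 0.029 0.2646 0.149
python3 - <<'E'
from h import *
d=snapshot('side');f=d['frame'][175:290,250:350,::-1];cv2.imwrite('pics/s3.png',cv2.resize(f,None,fx=5,fy=5,interpolation=cv2.INTER_CUBIC))
E
```

```text
t: 7.28
ee_pos: [0.5796, 0.0294, 0.2641]
orientation: [0.997, 0.074, -0.0, -0.0]
contact_force: [0.1, -0.7, -4.9]
finger_gap: 0.0211
grip_force: 58.9
t 7.275 p [0.57960656 0.02941881 0.26413855] d(target axes) [-0.0007  0.0003 -0.0005] rot [-0.      0.0002 -0.0003] F [ 0.06 -0.67 -4.87] gap 0.021073420989248155
```

View pics/s3.png

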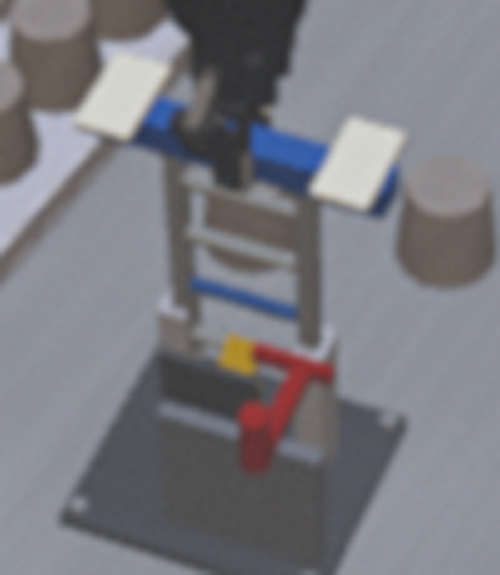

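The blue rung (crop (245,297), about pixel (299,234)) is now well above the pawl (crop (238,353)), with the next rung still below it. I lower it gently.

In the tool's units: 0.004 m is 0.064, 0.003 m is 0.048.

```bash
echo '[[0, 0, 0, 0.048, 0, 0, 0], [0, 0, 0, 0.064, 0, 0, 0], [0, 0, 0, 0.064, 0, 0, 0], [0, 0, 0, 0.064, 0, 0, 0], [0, 0, 0, 0.064, 0, 0, 0], [0, 0, 0, 0.048, 0, 0, 0], [0, 0, 0, 0.032, 0, 0, 0], [0, 0, 0, 0, 0, 0, 0]]' > m.json && python3 -m pendant m.json
echo '[[0, 0, 0, 0.016, 0, 0, 0], [0, 0, 0, 0.016, 0, 0, 0], [0, 0, 0, 0.016, 0, 0, 0]]' > m.json && python3 -m pendant m.json
echo '[[0, 0, 0, 0.016, 0, 0, 0], [0, 0, 0, 0.016, 0, 0, 0], [0, 0, 0, 0.016, 0, 0, 0]]' > m.json && python3 -m pendant m.json
```

```text
t: 8.32
ee_pos: [0.5796, 0.0295, 0.2402]
orientation: [0.997, 0.074, -0.0, -0.0]
contact_force: [0.3, -0.6, -4.8]
finger_gap: 0.0209
grip_force: 58.9
t: 8.7
ee_pos: [0.5796, 0.0295, 0.2372]
orientation: [0.997, 0.074, -0.0, -0.0]
contact_force: [1.3, -0.3, -6.4]
finger_gap: 0.0209
grip_force: 58.9
t: 9.07
ee_pos: [0.5796, 0.0295, 0.2342]
orientation: [0.997, 0.074, -0.0, -0.0]
contact_force: [0.3, -0.4, -6.1]
finger_gap: 0.0216
grip_force: 58.9
```

In the tool's units: 0.001 m is 0.016.

```bash
echo '[[0, 0, 0, 0.016, 0, 0, 0], [0, 0, 0, 0.016, 0, 0, 0]]' > m.json && python3 -m pendant m.json | grep -E 'ee_|cont'
```

```text
ee_pos: [0.5796, 0.0295, 0.2322]
contact_force: [-0.5, 0.5, -5.9]
```

In the tool's units: 0.001 m is 0.016.

```bash
echo '[[0, 0, 0, 0.016, 0, 0, 0], [0, 0, 0, 0.016, 0, 0, 0]]' > m.json && python3 -m pendant m.json | grep -E 'ee_|cont'
```

```text
ee_pos: [0.5796, 0.0295, 0.2302]
contact_force: [0.7, -0.0, -5.4]
```

In the tool's units: 0.001 m is 0.016.

```bash
echo '[[0, 0, 0, 0.016, 0, 0, 0], [0, 0, 0, 0.016, 0, 0, 0]]' > m.json && python3 -m pendant m.json | grep -E 'ee_|cont'
```

```text
ee_pos: [0.5796, 0.0295, 0.2282]
contact_force: [0.2, 0.3, -6.1]
```

In the tool's units: 0.001 m is 0.016.

```bash
echo '[[0, 0, 0, 0.016, 0, 0, 0], [0, 0, 0, 0.016, 0, 0, 0]]' > m.json && python3 -m pendant m.json | grep -E 'ee_|cont'
```

```text
ee_pos: [0.5796, 0.0295, 0.2262]
contact_force: [-0.7, -0.0, -6.0]
```

In the tool's units: 0.001 m is 0.016.

```bash
echo '[[0, 0, 0, 0.016, 0, 0, 0], [0, 0, 0, 0.016, 0, 0, 0]]' > m.json && python3 -m pendant m.json | grep -E 'ee_|cont'
```

```text
ee_pos: [0.5796, 0.0295, 0.2242]
contact_force: [0.4, 0.2, -5.4]
```

```bash
echo '[[0, 0, 0, 0.016, 0, 0, 0], [0, 0, 0, 0.016, 0, 0, 0]]' > m.json && python3 -m pendant m.json | grep -E 'ee_|cont'
```

```text
ee_pos: [0.5796, 0.0295, 0.2222]
contact_force: [0.0, -0.6, -5.6]
```

In the tool's units: 0.001 m is 0.016.

```bash
echo '[[0, 0, 0, 0.016, 0, 0, 0], [0, 0, 0, 0.016, 0, 0, 0]]' > m.json && python3 -m pendant m.json | grep -E 'ee_|cont'
```

```text
ee_pos: [0.5796, 0.0295, 0.2202]
contact_force: [0.3, -0.1, -5.3]
```

In the tool's units: 0.001 m is 0.016.

```bash
echo '[[0, 0, 0, 0.016, 0, 0, 0], [0, 0, 0, 0.016, 0, 0, 0]]' > m.json && python3 -m pendant m.json | grep -E 'ee_|cont'
```

```text
ee_pos: [0.5796, 0.0295, 0.2182]
contact_force: [0.2, -0.4, -5.6]
```

In the tool's units: 0.001 m is 0.016.

```bash
echo '[[0, 0, 0, 0.016, 0, 0, 0], [0, 0, 0, 0.016, 0, 0, 0]]' > m.json && python3 -m pendant m.json | grep -E 'ee_|cont'
```

```text
ee_pos: [0.5796, 0.0295, 0.2162]
contact_force: [0.8, -0.4, -6.2]
```

In the tool's units: 0.001 m is 0.016, 0.0005 m is 0.008.

```bash
echo '[[0, 0, 0, 0.016, 0, 0, 0], [0, 0, 0, 0.008, 0, 0, 0]]' > m.json && python3 -m pendant m.json | grep -E 'ee_|cont'
```

```text
ee_pos: [0.58, 0.0296, 0.2155]
contact_force: [-1.9, -0.7, 8.3]
```

```bash
python3 - <<'E'
from h import *
d=snapshot('side');f=d['frame'][185:290,250:350,::-1];cv2.imwrite('pics/s4.png',cv2.resize(f,None,fx=5,fy=5,interpolation=cv2.INTER_CUBIC))
E
```

```text
(no output)
```

View pics/s4.png

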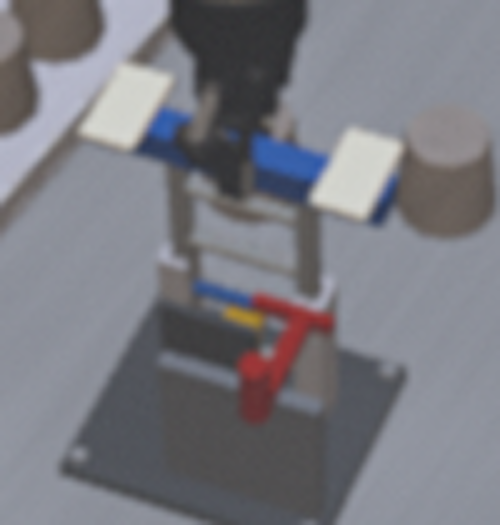

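The force has flipped to +8 N at a lift of 21 mm. The blue rung (crop (222,293)) lies directly on the yellow pawl (crop (243,317)), so it bears. I release and rise clear.

```bash
echo '[[0, 0, 0, -0.0048, 0, 0, 0], [0.015, 0, 0, 0, 0, 0, 0], [0.023, 0, 0, 0, 0, 0, 0], [0.03, 0, 0, 0, 0, 0, 0], [0.045, 0, 0, 0, 0, 0, 0], [0.06, 0, 0, 0, 0, 0, 0], [0.06, 0, 0, 0, 0, 0, 0]]' > m.json && python3 -m pendant m.json
python3 tgt.py 0.579 0.029 0.285 0.149
```

```text
t: 12.5
ee_pos: [0.5796, 0.0295, 0.2151]
orientation: [0.997, 0.074, -0.0, -0.0]
contact_force: [-0.4, -0.4, -0.4]
finger_gap: 0.0601
grip_force: 0.0
t 12.5 p [0.5796447  0.0295331  0.21505529] d(target axes) [-0.0007  0.0004 -0.0699] rot [-0.0001  0.     -0.0001] F [-0.36 -0.35 -0.4 ] gap 0.060063906093554685
```

In the tool's units: -0.04 m is -0.64, -0.03 m is -0.48.

```bash
echo '[[0.06, 0, 0, -0.32, 0, 0, 0], [0.06, 0, 0, -0.48, 0, 0, 0], [0.06, 0, 0, -0.64, 0, 0, 0], [0.06, 0, 0, -0.16, 0, 0, 0], [0.03, 0, 0, 0, 0, 0, 0]]' > m.json && python3 -m pendant m.json
python3 tgt.py 0.4697 0.1072 0.315 0.149; python3 - <<'E'
from h import *
print(get_state()['joint_positions'])
d=snapshot('side')
for c in('blue','white','red','yellow'):
  for b in blobs(d,ROI['side'],c):print(c,*b[:2])
E
```

```text
t: 13.12
ee_pos: [0.5797, 0.0295, 0.3152]
orientation: [0.997, 0.074, 0.0, 0.0]
contact_force: [-0.6, -0.1, -0.0]
finger_gap: 0.0428
grip_force: 0.0
t 13.125 p [0.57971263 0.02948211 0.31521911] d(target axes) [-0.0973 -0.0932  0.0002] rot [ 0.0001 -0.0006 -0.0003] F [-0.62 -0.11 -0.  ] gap 0.04281713432490681
[ 0.18223677  0.2995622  -0.35679345  1.63364556  0.10983093  1.2275103
 -1.61898656]
blue [296.6 215. ] 207
blue [294.2 243.3] 12
white [269.2 203.9] 444
white [320.5 220. ] 216
white [314.9 242.5] 11
red [305.7 253.2] 90
yellow [298.8 247.9] 16
```

In the tool's units: -0.0325 m is -0.52, -0.031 m is -0.496, -0.174 rad / 4 = -0.0435.

```bash
echo '[[0, -0.52, -0.496, 0, 0, 0, 0], [0, -0.52, -0.496, 0, 0, 0, 0], [0, -0.52, -0.496, 0, 0, 0, 0], [0, 0, 0, 0, 0, 0, -0.0435], [0, 0, 0, 0, 0, 0, -0.0435], [0, 0, 0, 0, 0, 0, -0.0435], [0, 0, 0, 0, 0, 0, -0.0435], [0, 0, 0, 0, 0, 0, -0.0435], [0, 0, 0, 0, 0, 0, -0.0435], [0, 0, 0, 0, 0, 0, -0.0435]]' > m.json && python3 -m pendant m.json | grep -E 't:|pos'
echo '[[0, 0, 0, 0, 0, 0, -0.0435], [0, 0, 0, 0, 0, 0, -0.0435], [0, 0, 0, 0, 0, 0, 0]]' > m.json && python3 -m pendant m.json | grep -E 't:|gap'
python3 tgt.py 0.4697 0.1072 0.17 1.7198
```

```text
t: 14.42
ee_pos: [0.469, 0.1068, 0.3138]
t: 14.8
finger_gap: 0.0001
t 14.8 p [0.46907586 0.10678319 0.31404717] d(target axes) [0.0003 0.0007 0.144 ] rot [-0.0017 -0.0003 -0.006 ] F [-0.22 -0.48  0.38] gap 0.00013470084434258117
```

In the tool's units: 0.04 m is 0.64, 0.03 m is 0.48, -0.006 rad / 4 = -0.0015.

```bash
echo '[[0, 0, 0, 0.48, 0, 0, -0.0015], [0, 0, 0, 0.64, 0, 0, 0], [0, 0, 0, 0.64, 0, 0, 0], [0, 0, 0, 0.32, 0, 0, 0], [0, 0, 0, 0.16, 0, 0, 0], [0, 0, 0, 0, 0, 0, 0]]' > m.json && python3 -m pendant m.json
python3 tgt.py 0.4697 0.1072 0.153 1.7198
python3 - <<'E'
from h import *
d=snapshot('side');f=d['frame'][185:290,250:350,::-1];cv2.imwrite('pics/s5.png',cv2.resize(f,None,fx=5,fy=5,interpolation=cv2.INTER_CUBIC))
E
```

```text
t: 15.55
ee_pos: [0.4692, 0.1071, 0.1748]
orientation: [0.653, 0.758, -0.0, -0.0]
contact_force: [0.3, -0.5, 0.1]
finger_gap: 0.0
grip_force: 0.0
t 15.55 p [0.4692034  0.10705852 0.17478517] d(target axes) [0.0001 0.0005 0.0218] rot [-0.001  -0.0002 -0.0008] F [ 0.33 -0.52  0.12] gap 4.624390406571924e-05
```

View pics/s5.png

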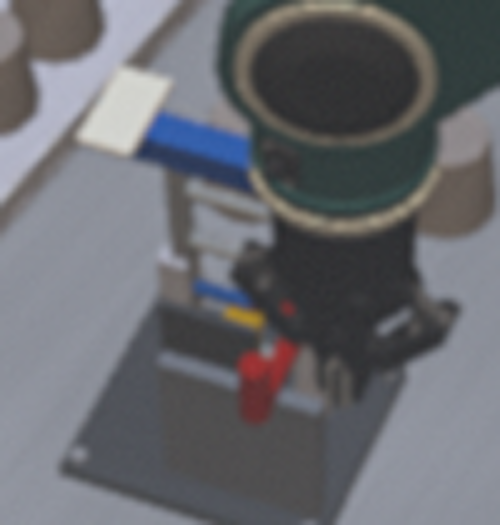

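The closed fingers hang at about crop (345,400), on the -x side of the knob (crop (256,385)), with the bar clear. I lower 22 mm and push along tool +y.

In the tool's units: 0.012 m is 0.192, 0.01 m is 0.16.

```bash
echo '[[0, 0, 0, 0.192, 0, 0, 0], [0, 0, 0, 0.16, 0, 0, 0], [0, 0, 0.096, 0, 0, 0, 0], [0, 0, 0.096, 0, 0, 0, 0], [0, 0, 0.064, 0, 0, 0, 0], [0, 0, 0.032, 0, 0, 0, 0]]' > m.json && python3 -m pendant m.json |grep -E 't:|pos|for'
echo '[[0, 0, 0.032, 0, 0, 0, 0], [0, 0, 0.032, 0, 0, 0, 0], [0, 0, 0.032, 0, 0, 0, 0], [0, 0, 0.032, 0, 0, 0, 0], [0, 0, 0.032, 0, 0, 0, 0]]' > m.json && python3 -m pendant m.json|grep -E 't:|pos|for'
echo '[[0, 0, 0.032, 0, 0, 0, 0], [0, 0, 0.032, 0, 0, 0, 0], [0, 0, 0.032, 0, 0, 0, 0], [0, 0, 0.032, 0, 0, 0, 0], [0, 0, 0.032, 0, 0, 0, 0]]' > m.json && python3 -m pendant m.json|grep -E 't:|pos|for'
```

```text
t: 16.35
ee_pos: [0.4876, 0.1098, 0.1532]
contact_force: [0.1, -0.3, 0.3]
grip_force: 0.0
t: 16.98
ee_pos: [0.4972, 0.1112, 0.1531]
contact_force: [0.0, 0.4, -0.6]
grip_force: 0.0
t: 17.6
ee_pos: [0.5071, 0.1127, 0.1531]
contact_force: [-1.9, -0.3, 0.5]
grip_force: 0.8
```

In the tool's units: 0.002 m is 0.032.

```bash
echo '[[0, 0, 0.032, 0, 0, 0, 0], [0, 0, 0.032, 0, 0, 0, 0], [0, 0, 0.032, 0, 0, 0, 0], [0, 0, 0.032, 0, 0, 0, 0], [0, 0, 0.032, 0, 0, 0, 0], [0, 0, 0.032, 0, 0, 0, 0], [0, 0, 0.032, 0, 0, 0, 0], [0, 0, 0.032, 0, 0, 0, 0]]' > m.json && python3 -m pendant m.json |grep -E 't:|pos|for'
echo '[[0, 0, 0.032, 0, 0, 0, 0], [0, 0, 0.032, 0, 0, 0, 0], [0, 0, 0.032, 0, 0, 0, 0], [0, 0, 0.032, 0, 0, 0, 0], [0, 0, 0.016, 0, 0, 0, 0]]' > m.json && python3 -m pendant m.json|grep -E 't:|pos|for'
python3 - <<'E'
from h import *
d=snapshot('side');
for b in blobs(d,ROI['side'],'red'):print(*b[:2])
f=d['frame'][185:290,250:350,::-1];cv2.imwrite('pics/s6.png',cv2.resize(f,None,fx=5,fy=5,interpolation=cv2.INTER_CUBIC))
E
```

```text
t: 18.6
ee_pos: [0.523, 0.1151, 0.1531]
contact_force: [-1.7, 0.1, -0.3]
grip_force: 0.8
t: 19.23
ee_pos: [0.5318, 0.1165, 0.1531]
contact_force: [-1.8, -0.2, 0.6]
grip_force: 0.8
[289.2 254.9] 17
```

View pics/s6.png

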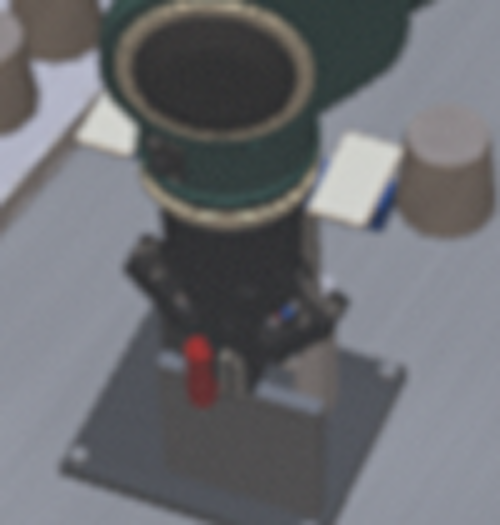

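The knob has moved to crop (200,370) with the fingertips just behind it at (232,370). Force stays at 1.8 N. I push the rest in small steps.

In the tool's units: 0.0015 m is 0.024, 0.001 m is 0.016.

```bash
echo '[[0, 0, 0.024, 0, 0, 0, 0], [0, 0, 0.024, 0, 0, 0, 0], [0, 0, 0.016, 0, 0, 0, 0], [0, 0, 0.016, 0, 0, 0, 0]]' > m.json && python3 -m pendant m.json|grep -E 't:|pos|for'
```

```text
t: 19.77
ee_pos: [0.5367, 0.1172, 0.1531]
contact_force: [-1.5, -0.6, -0.4]
grip_force: 0.8
```

In the tool's units: 0.001 m is 0.016.

```bash
echo '[[0, 0, 0.016, 0, 0, 0, 0], [0, 0, 0.016, 0, 0, 0, 0]]' > m.json && python3 -m pendant m.json|grep -E 't:|pos|for'
```

```text
t: 20.02
ee_pos: [0.5387, 0.1175, 0.1531]
contact_force: [-1.0, -0.9, 0.2]
grip_force: 0.8
```

In the tool's units: 0.001 m is 0.016.

```bash
echo '[[0, 0, 0.016, 0, 0, 0, 0], [0, 0, 0.016, 0, 0, 0, 0]]' > m.json && python3 -m pendant m.json|grep -E 't:|pos|for'
```

```text
t: 20.27
ee_pos: [0.5404, 0.1178, 0.153]
contact_force: [-7.1, -0.9, 2.4]
grip_force: 3.6
```

In the tool's units: 0.0003 m is 0.0048.

```bash
echo '[[0, 0, 0.0048, 0, 0, 0, 0], [0, 0, 0, 0, 0, 0, 0]]' > m.json && python3 -m pendant m.json|grep -E 't:|pos|for'
echo '[[0, 0, -0.096, 0, 0, 0, 0], [0, 0, -0.192, 0, 0, 0, 0], [0, 0, -0.24, 0, 0, 0, 0], [0, 0, 0, -0.48, 0, 0, 0], [0, 0, 0, -0.8, 0, 0, 0], [0, 0, 0, -0.8, 0, 0, 0], [0, 0, -0.64, -0.32, 0, 0, 0], [0, 0, -0.8, 0, 0, 0, 0], [0, 0, -0.32, 0, 0, 0, 0], [0, 0, 0, 0, 0, 0, 0]]' > m.json && python3 -m pendant m.json|grep -E 't:|pos|for'
python3 - <<'E'
from h import *
ds=[snapshot('side'),snapshot('top')]
o=np.zeros((525,950,3),np.uint8)
for n,d,x in zip(('side','top'),ds,(0,500)):
    for c in('red','yellow','blue'):
        for b in blobs(d,ROI[n],c):print(n,c,*b[:2])
    x0,y0,x1,y1=ROI[n];f=cv2.resize(d['frame'][y0-5:y0+100,x0:x1,::-1],None,fx=5,fy=5,interpolation=cv2.INTER_CUBIC);o[:525,x:x+f.shape[1]]=f
cv2.imwrite('pics/c7.png',cv2.resize(o,(800,442)))
E
```

```text
t: 20.52
ee_pos: [0.5404, 0.1178, 0.153]
contact_force: [-6.2, -1.6, 3.2]
grip_force: 3.4
t: 21.78
ee_pos: [0.3981, 0.0961, 0.3033]
contact_force: [1.0, 0.0, -0.2]
grip_force: 0.0
side red [295.5 243.9] 36
side red [288.9 254.1] 38
side yellow [300. 248.] 11
side blue [296.6 215. ] 208
top red [299.5 214. ] 94
top red [277.7 217.7] 90
top yellow [295.7 208.8] 19
top yellow [298.8 211.4] 9
top yellow [298.3 220.6] 25
top blue [308.8 205.5] 474
top blue [314.9 246.2] 12
```

View pics/c7.png

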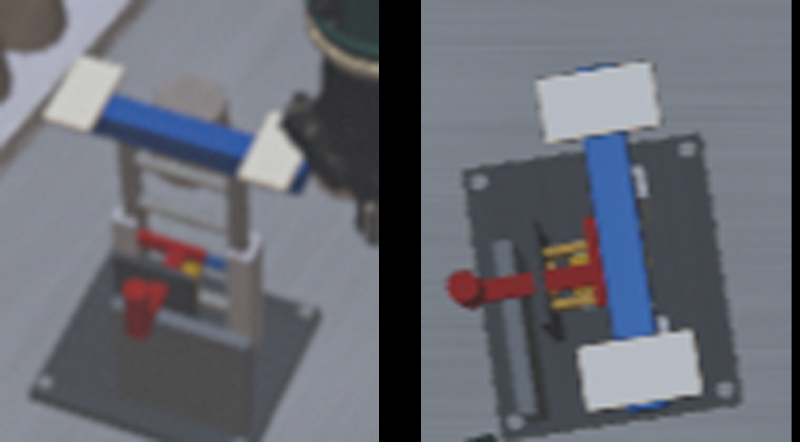

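The knob now sits at top (272.5,218.6) and side (287.5,253.2), with the arm of the bolt over the pawl. I check its travel numerically.

```bash
python3 - <<'E'
from h import *
ds=[snapshot('side'),snapshot('top')]
y=.149;R=np.array([[np.cos(y),-np.sin(y)],[np.sin(y),np.cos(y)]]);o=[.5785,.0288]
for uv in((272.5,218.6),(275,236)):print(R.T@(plane(ds[1],uv,.164)[:2]-o))
k=tri(ds,(287.5,253.2),(272.5,218.6));print(k,R.T@(k[:2]-o)); print(get_state()['contact_force'],get_state()['t'])
E
```

```text
[-0.00581781  0.09374988]
[-0.04631539  0.09394061]
[0.55799526 0.12015849 0.16545694] [-0.00671545  0.09339015]
[-0.61027411  0.05516871 -0.52704097] 21.975
```

Knob at x ≈ -6 mm (home is -5, within 2 mm of calibration), and it met a rigid stop. The section is resting on the pawl and the robot is clear.

```bash
python3 -c "
from workcell import *
print(hand_in())"
```

```text
the job is handed in; nothing more can be done
None
```

The job is handed in at about 22 s: the section's blue rung rests on the pawl, 21 mm above where it started, and the red bolt is pushed home to its stop with about 7 N. The robot touched nothing else and ended clear of the stand.

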